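# Shut the punch chest

### The arm

A 7-joint arm with a two-finger parallel gripper is mounted at the origin on the work surface. World frame = base frame: x ahead of the robot, y to its left, z up, the work surface at z = 0. Lengths are in m, angles in rad, forces in N, time in s.
With the tool pointing down it reaches from about 0.4 to 0.85 m from the base axis. Payload 10.4 kg.
Tool frame: the origin (TCP) lies between the finger pads; the fingertips stand 11 mm ahead of it and the grasp point (between the pads) lies 8 mm behind it (tip_reach is the distance from the TCP to the fingertips, in m); z points along the fingers, y is the line along which they close (so a half turn about z gives the same grasp; the last joint's range is limited). The gripper opens to 85 mm and grips with 20 to 120 N. Pads are 22 mm wide; open, the fingers measure 114 mm over their backs; the gripper's body (76 mm by 85 mm) begins 54 mm behind the grasp point. The pads swing forward as they close: fully open they stand 13 mm farther back than shut.
Start: joints at [1.179, 0.332, -0.065, 1.46, 0.022, 1.35, -0.088], TCP at [0.225, -0.583, 0.242] pointing down, gripper open.
Joint ranges: [-2.6, 2.6], [-0.5, 2.12], [-1.47, 1.34], [0.16, 2.42], [-1.27, 4.41], [0.06, 2.06], [-2.6, 2.6]. Speed limits (rad/s): [2.22, 2.22, 2.79, 2.79, 3.14, 3.14, 3.14].

### API

Orientations are given as a unit quaternion [x, y, z, w].
In Python, from workcell import * gives the robot as it stands.
- The arm moves only by the shell command python3 -m inch 'ROWS' [OPENING] [FORCE]. ROWS is JSON, a list of rows, each an object with "slide": the shift along the world's x, y, z in m, a list of three; "yaw": the turn about the world's z in rad. A call has 1 to 20 rows; each row is the pose to reach, as a shift and turn from the pose commanded when the call began; what a row does not reach only later rows make up. A row lasts 1/12 s, in which the tool goes at most 41.7 mm and 7.16 degrees, less where a joint would pass 70% of its speed; a pose out of reach is approached as far as the arm can. A call with a gripper value outside its range is refused whole. OPENING is the closure in counts, from 0 (fully open) to 255 (shut), set as the call begins (- or left out, the last holds). The fingers move at their own pace and stop on an object; FORCE is the grip in N (left out, the last holds). Time passes only in rows, so rows that repeat a pose let the fingers close. It gives the time, the measured TCP pose, the force, the opening and the grip force at its end, in the units of the state.
- get_obs(): the state, without advancing time (a new reading comes with each control period).
- camera(name): name is "scene" or "top"; returns a dict with "frame" (420x560x3 uint8, red, green, blue), "fx", "fy", "cx", "cy" (pixels), "extrinsics" (4x4, takes a point from world to camera coordinates). Camera axes: x right, y down, z forward; pixel columns grow to the right and rows downward; lengths in m; the calibration is good to about 2 mm. A picture is of the moment at which its call begins. There is no depth.
- hand_in(): hands the job in; it is judged then, once.
The state is a dict: "clock": time; "joint_pos": joint angles; "joint_velocities": joint speeds; "tau": joint torques, N m; "position": TCP position; "ee_rot": TCP orientation; "ft_force": force on the tool from outside, world axes, zero at the start; "torque": the same for the moment, N m; "grip_width": opening from 0.0 (shut) to 1.0 (fully open); "grasp_force": force on a finger pad.
Only numpy, scipy, OpenCV 4.12 (cv2) and the standard library are available. Lean on these libraries where they do the work, as an engineer would, in place of code of your own. Each camera call takes 0.05 s, during which the arm holds its last target. There are 200 camera calls.

### The job

Close up the blue-grey punch chest on the silversmith's bench: push both of its open drawers fully home with the fingertips, and only when both are in, push the raised lid down from its outside until it lies fully shut. Nothing is to be grasped, pulled or lifted: keep the fingers off the green underside of the lid, and leave the mallet, the dome stake, the pot of punches and the notched block where they stand.

Things in the scene. Friction and masses are not known exactly. Their poses are not given: they have to be found in the camera images.
- chest: Blue-grey steel chest screwed to the bench, 180 mm deep (x), 260 wide (y), 90 high without its lid; place and yaw vary. Origin: centre of its underside, on the bench top; z up. Its front (drawer side) faces its own -x. Two drawers side by side fill the lower half, above them is an open well with small tools; the lid is hinged on the rear top edge.
- drawer_left (a joint): Opening of the drawer on the chest's +y side (the robot's left), m: 0 = fully home, starts between 0.03 and 0.075, stop at 0.11. Pushing along chest +x closes it; about 2 N slides it and it stays where it is left. Behind its front it is a solid tray 112 mm wide, filled level with punches. No handle: the brass ring on the front is flat.
- drawer_right (a joint): The same for the drawer on the chest's -y side (the robot's right).
- drawer_left_front (a point): Centre of the front face of the left drawer; moves with it. Flat light wood front 124 mm wide, 42 high, 12 thick, lower edge 7 mm above the bench. When home the front lies against the chest's front face (standing 12 mm proud of it) and this point is at (-0.102, 0.0645, 0.028) m in the chest's frame. Axes as the chest's.
- drawer_right_front (a point): The same for the right drawer; when home at (-0.102, -0.0645, 0.028) m in the chest's frame.
- lid (a joint): Angle of the lid, rad: 0 = shut (level), growing as it opens upward; starts between 1.0 and 1.25, stop at 1.65. Stiff hinge: it stays at any angle and does not fall; about 1 to 4 N near the free edge lowers it. While raised, its outside faces up and away from the chest's front (to chest +x), so it is reached over the top of the free edge.
- lid_hinge (a point): Middle of the hinge line, at (0.09, 0, 0.09) m in the chest's frame; the hinge axis is the chest's y. The point turns with the lid: x points from free edge to hinge, z out of the lid's outside. The lid is a flat dark steel plate with brass corners, 264 mm wide, 12 thick with its liner; its outside lies 13 mm from the hinge line along z, its free edge 184 mm along -x.
- lid_edge (a point): Middle of the lid's free edge, on its outside face: 184 mm from the hinge line. Axes as lid_hinge. When shut it is 103 mm above the bench, over the chest's front.
- lid_liner: The green liner on the underside of the lid, 168 x 244 x 4 mm, turning with the lid; origin on the hinge line, axes as lid_hinge; its exposed face is 1 mm from the hinge line along z. The fingers must not touch it.
- mallet: Loose mallet with a yellow head (50 mm across, 85 mm long) and a wooden handle, 285 mm long overall, lying on the bench. Origin on the bench near its middle, the head towards its +x (head centre at 110 mm). Leave alone.
- dome: Loose brass mushroom dome (84 mm across) on a black steel block 75 x 75 mm, 90 mm high overall. Origin: centre of its underside. Leave alone.
- punch_pot: Loose brass pot of steel punches, 68 mm across, 107 mm high with the punches. Origin: centre of its underside. Leave alone.
- notch_block: Loose light wood block with square notches across the top, 130 x 60 x 48 mm. Origin: centre of its underside. Leave alone.

How it is judged:
By the outcome, as a careful person would: the job done as asked, in the order asked, and still so for the second after the job is handed in, with the robot touching nothing.
It also fails if it takes over 58 s, if anything falls off the work surface, if the arm or the gripper's body presses on something with over 40 N, if the wrist force passes 120 N, or if a joint passes its speed limit or range.

## Working session

There is one attempt and no reset: what is moved stays moved. The work goes in short steps, Python scripts to look and compute and a shell command to move; the robot and the scene stay as the last step left them, time stands still between calls to the robot, and variables do not carry over. Pictures are saved under pics/ and viewed, at most 10 in all, crops included, and the job is handed in when it is done.

```bash
mkdir -p pics; cat > h.py <<'E'
from workcell import *
import numpy as np, cv2
def snap(n,f):
    c=camera(n); cv2.imwrite(f,c["frame"][:,:,::-1]); np.save(f[:-4]+'.npy',c,allow_pickle=True); return c
def load(f): return np.load(f,allow_pickle=True).item()
def ray(c,u,v):
    E=np.array(c["extrinsics"]);R=E[:3,:3];t=E[:3,3]
    return -R.T@t, R.T@np.array([(u-c["cx"])/c["fx"],(v-c["cy"])/c["fy"],1])
def onz(c,u,v,z):
    o,d=ray(c,u,v); return o+d*(z-o[2])/d[2]
def proj(c,p):
    E=np.array(c["extrinsics"]);q=E[:3,:3]@np.array(p)+E[:3,3]
    return np.array([c["fx"]*q[0]/q[2]+c["cx"],c["fy"]*q[1]/q[2]+c["cy"]])
def tri(c1,p1,c2,p2):
    o1,d1=ray(c1,*p1);o2,d2=ray(c2,*p2)
    s=np.linalg.lstsq(np.c_[d1,-d2],o2-o1,rcond=None)[0]
    a=o1+s[0]*d1;b=o2+s[1]*d2
    return (a+b)/2,np.linalg.norm(a-b)
E
python3 - <<'E'
from h import *
for n in("top","scene"):
    c=snap(n,f"pics/{n}0.png"); print(n,c["fx"],ray(c,280,210))
o=get_obs();print(o["clock"],o["position"],o["ee_rot"],o["grip_width"],o["ft_force"])
E
```

```text
top 458.6812669233027 (array([ 0.25321496, -0.00237184,  1.68062065]), array([ 0.17374879, -0.01281898, -0.98472246]))
scene 421.8524825043392 (array([ 1.40373603, -0.78281966,  1.00649708]), array([-0.58701104,  0.52357058, -0.61755404]))
0.1 [ 0.2251874  -0.58266655  0.24157627] [ 9.83045407e-01  1.83361090e-01 -1.45390423e-04 -6.45533184e-04] 1.0032588844265962 [0.11996026 0.24007976 0.11197037]
```

View pics/top0.png

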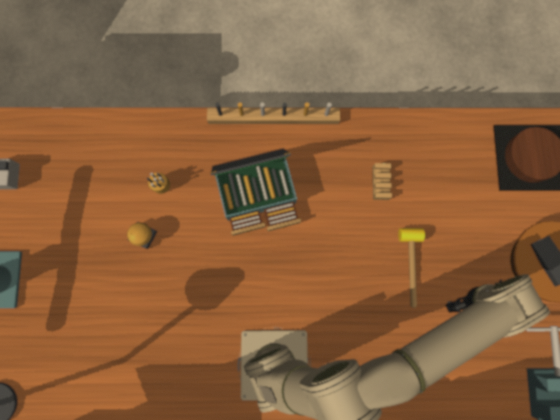

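View pics/scene0.png

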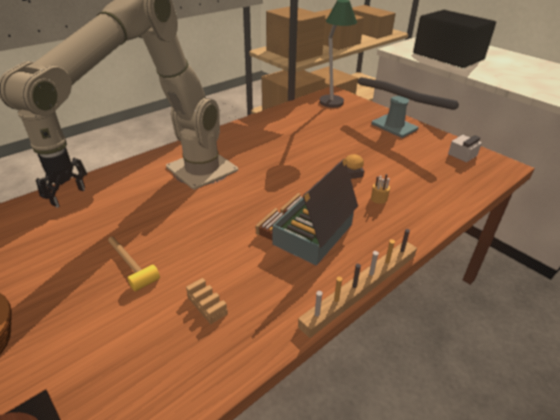

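The top view shows the chest at about (255,190) px, with both drawers open toward the robot (fronts near (247,230) and (283,224)). The mallet, pot, dome and notched block are clear of it. I'll enlarge the chest in both views.

```bash
python3 - <<'E'
from h import *
a=load('pics/top0.npy')["frame"][140:245,200:310,::-1]; b=load('pics/scene0.npy')["frame"][160:265,250:360,::-1]
cv2.imwrite('pics/crop0.png',np.vstack([cv2.resize(x,None,fx=5.4,fy=5.4,interpolation=cv2.INTER_CUBIC) for x in (a,)]))
cv2.imwrite('pics/crop1.png',cv2.resize(b,None,fx=5.4,fy=5.4,interpolation=cv2.INTER_CUBIC))
E
```

```text
(no output)
```

View pics/crop0.png

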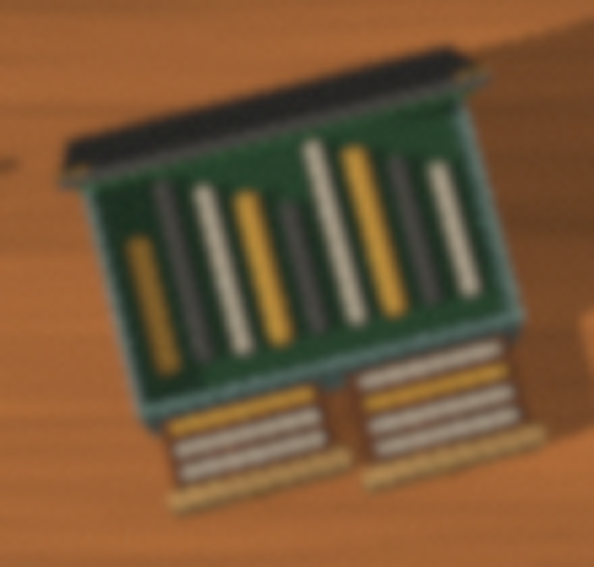

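View pics/crop1.png

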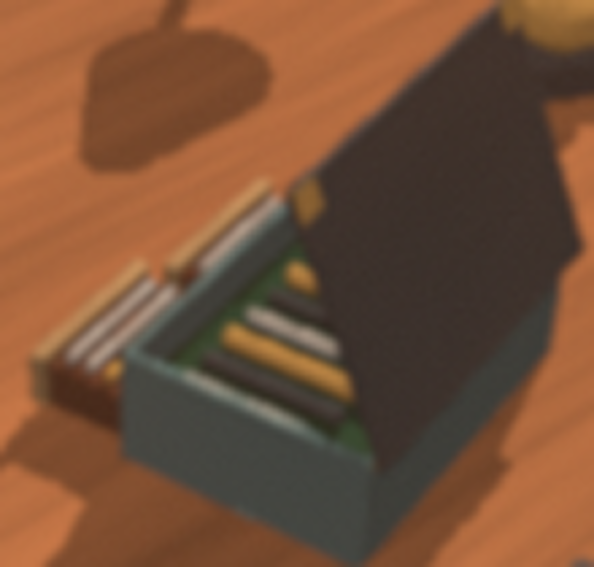

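```bash
cat > m.py <<'E'
from h import *
t=load('pics/top0.npy');s=load('pics/scene0.npy')
T=lambda x,y:(199.5+(x+.5)/5.4,139.5+(y+.5)/5.4)
S=lambda x,y:(249.5+(x+.5)/5.4,159.5+(y+.5)/5.4)
np.set_printoptions(precision=4,suppress=True)
FL=onz(t,*T(145,417),.09);FR=onz(t,*T(522,323),.09)
print("front corners",FL,FR,np.linalg.norm(FL-FR))
print("scene FR,BR,BL?",onz(s,*S(126,347),.09),onz(s,*S(372,463),.09),onz(s,*S(360,565),0))
print("tri FR",tri(t,T(522,323),s,S(126,347)))
print("lid R",tri(t,T(490,75),s,S(295,188)),"lid L",tri(t,T(60,183),s,S(500,5)))
for n,a,b in(("L",(172,512),(354,460)),("R",(366,488),(546,436))):
    for z in(.007,.049): print(n,z,onz(t,*T(*a),z),onz(t,*T(*b),z))
print("scene DR outer top -y",onz(s,*S(35,360),.049), "+y",onz(s,*S(140,263),.049),"DL",onz(s,*S(172,265),.049),onz(s,*S(266,180),.049))
E
python3 m.py
```

```text
front corners [0.5102 0.1648 0.09  ] [ 0.5717 -0.0808  0.09  ] 0.25319387780884933
scene FR,BR,BL? [ 0.5742 -0.0739  0.09  ] [ 0.7491 -0.0321  0.09  ] [ 0.745  -0.0296  0.    ]
tri FR (array([ 0.5736, -0.078 ,  0.0914]), np.float64(0.007002550836568492))
lid R (array([ 0.6885, -0.0527,  0.266 ]), np.float64(0.0056685057458251914)) lid L (array([0.622 , 0.1978, 0.2554]), np.float64(0.004981009477210532))
L 0.007 [0.4583 0.1542 0.007 ] [0.4934 0.0308 0.007 ]
L 0.049 [0.4532 0.1503 0.049 ] [0.4874 0.03   0.049 ]
R 0.007 [0.4742 0.0227 0.007 ] [ 0.5095 -0.1004  0.007 ]
R 0.049 [0.4686 0.022  0.049 ] [ 0.5031 -0.098   0.049 ]
scene DR outer top -y [ 0.5089 -0.0956  0.049 ] +y [0.4752 0.023  0.049 ] DL [0.491  0.0383 0.049 ] [0.4601 0.1554 0.049 ]
```

Chest yaw is about 0.246 rad and its centre about (0.629, 0.067). The openings come out near 0.057 (right) and 0.040 (left), with the lid near 1.13 rad. The measured heights, width and yaw agree with the sizes given. I'll go above the right drawer's approach point with the fingers shut.

```bash
python3 -m inch '[{"slide":[0.03,0.08,0],"yaw":-0.12},{"slide":[0.06,0.15,0],"yaw":-0.12},{"slide":[0.1,0.25,0],"yaw":-0.12},{"slide":[0.14,0.35,0],"yaw":-0.12},{"slide":[0.17,0.43,0],"yaw":-0.12},{"slide":[0.21,0.535,0],"yaw":-0.12},{"slide":[0.21,0.535,0],"yaw":-0.12},{"slide":[0.21,0.535,0],"yaw":-0.12},{"slide":[0.21,0.535,0],"yaw":-0.12},{"slide":[0.21,0.535,0],"yaw":-0.12},{"slide":[0.21,0.535,0],"yaw":-0.12},{"slide":[0.21,0.535,0],"yaw":-0.12},{"slide":[0.21,0.535,0],"yaw":-0.12},{"slide":[0.21,0.535,0],"yaw":-0.12},{"slide":[0.21,0.535,0],"yaw":-0.12},{"slide":[0.21,0.535,0],"yaw":-0.12},{"slide":[0.21,0.535,0],"yaw":-0.12},{"slide":[0.21,0.535,0],"yaw":-0.12}]' 255
python3 -m inch '[{"slide":[0,0,-0.04],"yaw":0},{"slide":[0,0,-0.08],"yaw":0},{"slide":[0,0,-0.12],"yaw":0},{"slide":[0,0,-0.16],"yaw":0},{"slide":[0,0,-0.19],"yaw":0},{"slide":[0,0,-0.199],"yaw":0},{"slide":[0,0,-0.199],"yaw":0}]'
python3 - <<'E'
from h import *
snap("top","pics/top1.png")
c=snap("scene","pics/scene1.png")["frame"][130:270,220:370,::-1]
cv2.imwrite('pics/crop2.png',cv2.resize(c,None,fx=4,fy=4,interpolation=cv2.INTER_CUBIC))
o=get_obs();print(o["position"],o["ee_rot"],o["ft_force"])
E
```

```text
clock: 1.6
position: [0.4349, -0.0492, 0.2421]
ee_rot: [0.992, 0.123, -0.0, 0.0]
ft_force: [0.4, 0.6, -0.3]
grip_width: -0.002
grasp_force: 0.0
clock: 2.18
position: [0.4336, -0.0486, 0.0416]
ee_rot: [0.992, 0.123, -0.002, -0.001]
ft_force: [1.1, 0.3, -0.0]
grip_width: 0.0
grasp_force: 0.0
[ 0.43613764 -0.04851593  0.04463457] [9.92332591e-01 1.23594947e-01 5.35372654e-04 1.75302716e-04] [0.74131788 0.13735628 0.88702899]
```

View pics/crop2.png

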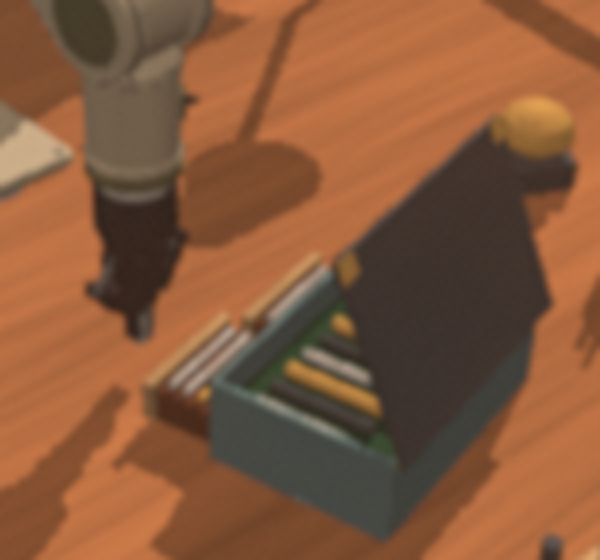

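The shut fingers (crop (140,330)) stand in front of the right drawer's front, clear of everything. I'll push along chest +x, slowing towards the end.

```bash
python3 -m inch '[{"slide":[0.015,0.004,0],"yaw":0},{"slide":[0.03,0.0075,0],"yaw":0},{"slide":[0.039,0.010,0],"yaw":0},{"slide":[0.046,0.0115,0],"yaw":0},{"slide":[0.053,0.013,0],"yaw":0},{"slide":[0.06,0.015,0],"yaw":0},{"slide":[0.067,0.0165,0],"yaw":0},{"slide":[0.074,0.0185,0],"yaw":0},{"slide":[0.08,0.020,0],"yaw":0},{"slide":[0.085,0.021,0],"yaw":0},{"slide":[0.085,0.021,0],"yaw":0}]'
python3 -m inch '[{"slide":[0.003,0.001,0],"yaw":0},{"slide":[0.006,0.0015,0],"yaw":0},{"slide":[0.006,0.0015,0],"yaw":0}]'
```

```text
clock: 3.2
position: [0.5215, -0.0264, 0.0434]
ee_rot: [0.992, 0.124, 0.001, -0.0]
ft_force: [-0.1, 0.6, 0.7]
grip_width: 0.001
grasp_force: 0.0
clock: 3.45
position: [0.5267, -0.0252, 0.0433]
ee_rot: [0.992, 0.124, 0.0, -0.0]
ft_force: [0.2, 0.1, 0.6]
grip_width: -0.0
grasp_force: 0.0
```

```bash
python3 -m inch '[{"slide":[0.004,0.001,0],"yaw":0}]'
python3 -m inch '[{"slide":[0.004,0.001,0],"yaw":0}]'
python3 - <<'E'
from h import *
a=snap("top","pics/top2.png")["frame"][130:250,190:320,::-1];b=snap("scene","pics/scene2.png")["frame"][150:270,230:360,::-1]
cv2.imwrite('pics/crop3.png',cv2.resize(np.hstack([a,b]),None,fx=3,fy=3,interpolation=cv2.INTER_CUBIC))
o=get_obs();print(o["position"],o["ft_force"])
E
```

```text
clock: 3.53
position: [0.5297, -0.0246, 0.0431]
ee_rot: [0.992, 0.124, -0.001, 0.0]
ft_force: [-2.6, 1.3, 1.0]
grip_width: 0.0
grasp_force: 1.3
clock: 3.62
position: [0.5341, -0.0235, 0.0432]
ee_rot: [0.992, 0.124, -0.0, 0.0]
ft_force: [-2.5, 1.7, -0.2]
grip_width: -0.0
grasp_force: 1.1
[ 0.5349327  -0.02331688  0.0433383 ] [0.10772699 0.24068907 0.25828669]
```

View pics/crop3.png

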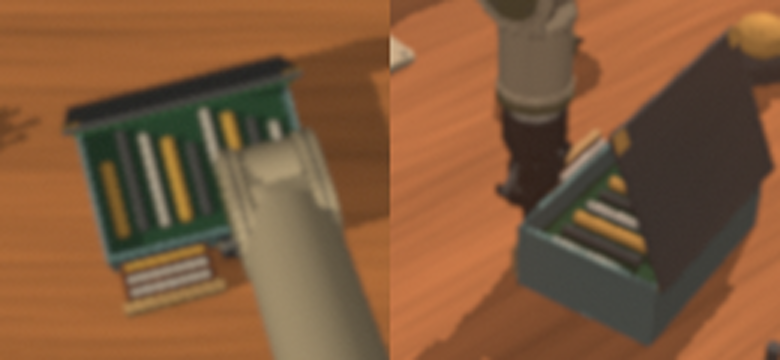

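The drawer is moving at about 2.6 N and is nearly hidden behind the chest's front edge. I'll keep going in small steps until it stops.

```bash
for i in 1; do python3 -m inch '[{"slide":[0.003,0.001,0],"yaw":0}]'; done
python3 -m inch '[{"slide":[0.002,0.0005,0],"yaw":0}]'
python3 -m inch '[{"slide":[0.002,0.0005,0],"yaw":0}]'
```

```text
clock: 3.8
position: [0.5352, -0.0233, 0.043]
ee_rot: [0.992, 0.124, -0.003, 0.0]
ft_force: [-25.1, -5.7, 17.8]
grip_width: -0.001
grasp_force: 12.5
clock: 3.88
position: [0.5352, -0.0234, 0.0426]
ee_rot: [0.992, 0.124, -0.005, 0.001]
ft_force: [-29.4, -5.4, 19.9]
grip_width: -0.002
grasp_force: 15.1
clock: 3.97
position: [0.5354, -0.0234, 0.0423]
ee_rot: [0.992, 0.123, -0.007, 0.001]
ft_force: [-40.6, -7.2, 32.4]
grip_width: 0.002
grasp_force: 20.6
```

It hit a firm stop at TCP chest x ≈ -0.1125, where I expected home (-0.113), so the right drawer is in. Next I back off, cross to the left drawer and push the same way.

```bash
python3 -m inch '[{"slide":[-0.02,-0.005,0],"yaw":0},{"slide":[-0.055,-0.014,0],"yaw":0},{"slide":[-0.09,-0.0225,0],"yaw":0},{"slide":[-0.098,0.0085,0],"yaw":0},{"slide":[-0.106,0.04,0],"yaw":0},{"slide":[-0.114,0.071,0],"yaw":0},{"slide":[-0.121,0.1025,0],"yaw":0},{"slide":[-0.121,0.1025,0],"yaw":0},{"slide":[-0.121,0.1025,0],"yaw":0}]'
python3 -m inch '[{"slide":[0.015,0.004,0],"yaw":0},{"slide":[0.03,0.0075,0],"yaw":0},{"slide":[0.037,0.009,0],"yaw":0},{"slide":[0.043,0.011,0],"yaw":0},{"slide":[0.049,0.012,0],"yaw":0},{"slide":[0.055,0.0135,0],"yaw":0},{"slide":[0.061,0.015,0],"yaw":0},{"slide":[0.067,0.0165,0],"yaw":0},{"slide":[0.073,0.018,0],"yaw":0}]'
```

```text
clock: 4.72
position: [0.4206, 0.0826, 0.0438]
ee_rot: [0.992, 0.126, 0.001, -0.0]
ft_force: [-0.2, -0.6, -0.4]
grip_width: 0.002
grasp_force: 0.0
clock: 5.47
position: [0.4936, 0.0987, 0.0431]
ee_rot: [0.992, 0.124, -0.0, 0.0]
ft_force: [-1.2, -2.5, -0.5]
grip_width: 0.006
grasp_force: 1.2
```

```bash
python3 -m inch '[{"slide":[0.004,0.001,0],"yaw":0},{"slide":[0.007,0.002,0],"yaw":0},{"slide":[0.010,0.0025,0],"yaw":0},{"slide":[0.012,0.003,0],"yaw":0}]'
python3 -m inch '[{"slide":[0.002,0.0005,0],"yaw":0}]'
python3 -m inch '[{"slide":[0.003,0.001,0],"yaw":0}]'
```

```text
clock: 5.8
position: [0.5028, 0.1016, 0.0429]
ee_rot: [0.992, 0.124, -0.003, 0.001]
ft_force: [-22.0, -6.7, 16.2]
grip_width: 0.004
grasp_force: 11.7
clock: 5.88
position: [0.5029, 0.1016, 0.0425]
ee_rot: [0.992, 0.124, -0.005, 0.001]
ft_force: [-30.3, -8.4, 22.6]
grip_width: -0.0
grasp_force: 16.4
clock: 5.97
position: [0.503, 0.1017, 0.0419]
ee_rot: [0.992, 0.124, -0.008, 0.002]
ft_force: [-48.2, -13.5, 30.5]
grip_width: 0.003
grasp_force: 25.5
```

Both drawers are now against their stops with the force rising (left at -0.114). I'll retreat and rise above the lid before crossing over it.

```bash
python3 -m inch '[{"slide":[-0.03,-0.0075,0],"yaw":0},{"slide":[-0.06,-0.015,0],"yaw":0},{"slide":[-0.09,-0.0225,0],"yaw":0},{"slide":[-0.09,-0.0225,0.04],"yaw":0},{"slide":[-0.09,-0.0225,0.08],"yaw":0},{"slide":[-0.09,-0.0225,0.12],"yaw":0},{"slide":[-0.09,-0.0225,0.16],"yaw":0},{"slide":[-0.09,-0.0225,0.2],"yaw":0},{"slide":[-0.09,-0.0225,0.24],"yaw":0},{"slide":[-0.09,-0.0225,0.28],"yaw":0},{"slide":[-0.09,-0.0225,0.31],"yaw":0},{"slide":[-0.09,-0.0225,0.31],"yaw":0},{"slide":[-0.09,-0.0225,0.31],"yaw":0}]'
python3 - <<'E'
from h import *
a=snap("top","pics/top3.png")["frame"][130:250,190:320,::-1];b=snap("scene","pics/scene3.png")["frame"][150:270,230:360,::-1]
cv2.imwrite('pics/crop4.png',cv2.resize(np.hstack([a,b]),None,fx=3,fy=3,interpolation=cv2.INTER_CUBIC))
ex=np.array([.97,.243]);c0=np.array([.629,.067])
for a in(1.4,1.3,1.13,1,.85,.7,.55,.4,.25,.12,0,-.05):
    X=.09-.16*np.cos(a)+.013*np.sin(a)+.011;Z=.09+.16*np.sin(a)+.013*np.cos(a)+.011
    print(a,(c0+ex*X).round(3),round(Z,3))
E
```

```text
clock: 7.05
position: [0.4213, 0.0817, 0.3552]
ee_rot: [0.992, 0.124, 0.002, 0.0]
ft_force: [0.2, -0.0, -0.4]
grip_width: -0.001
grasp_force: 0.0
1.4 [0.713 0.088] 0.261
1.3 [0.698 0.084] 0.259
1.13 [0.672 0.078] 0.251
1 [0.654 0.073] 0.243
0.85 [0.634 0.068] 0.23
0.7 [0.616 0.064] 0.214
0.55 [0.601 0.06 ] 0.196
0.4 [0.589 0.057] 0.175
0.25 [0.58  0.055] 0.153
0.12 [0.574 0.053] 0.133
0 [0.572 0.053] 0.114
-0.05 [0.571 0.053] 0.106
```

View pics/crop4.png

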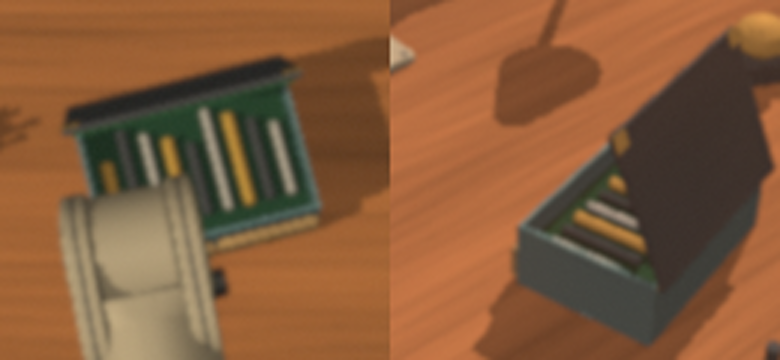

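Neither drawer shows in front of the chest any more: only the right front's thin strip (about (265,235)) against the chest, and the scene view shows nothing protruding. Both are home. Now I go over the lid to its outside.

```bash
python3 -m inch '[{"slide":[0.04,0.0015,0],"yaw":0},{"slide":[0.08,0.003,0],"yaw":0},{"slide":[0.12,0.0045,0],"yaw":0},{"slide":[0.16,0.006,0],"yaw":0},{"slide":[0.2,0.0075,0],"yaw":0},{"slide":[0.24,0.009,0],"yaw":0},{"slide":[0.28,0.0105,0],"yaw":0},{"slide":[0.314,0.012,0],"yaw":0},{"slide":[0.314,0.012,0],"yaw":0},{"slide":[0.314,0.012,-0.03],"yaw":0},{"slide":[0.314,0.012,-0.06],"yaw":0},{"slide":[0.314,0.012,-0.09],"yaw":0},{"slide":[0.314,0.012,-0.1],"yaw":0},{"slide":[0.314,0.012,-0.1],"yaw":0}]'
```

```text
clock: 8.32
position: [0.7329, 0.0926, 0.2491]
ee_rot: [0.992, 0.124, -0.003, 0.0]
ft_force: [0.2, -0.9, -0.1]
grip_width: 0.001
grasp_force: 0.0
```

```bash
python3 -m inch '[{"slide":[-0.018,-0.0045,0.002],"yaw":0},{"slide":[-0.037,-0.009,0.004],"yaw":0},{"slide":[-0.05,-0.0125,0.001],"yaw":0},{"slide":[-0.063,-0.016,-0.002],"yaw":0},{"slide":[-0.072,-0.018,-0.006],"yaw":0},{"slide":[-0.081,-0.02,-0.01],"yaw":0},{"slide":[-0.091,-0.0225,-0.016],"yaw":0},{"slide":[-0.101,-0.025,-0.023],"yaw":0}]'
python3 -m inch '[{"slide":[-0.009,-0.0025,-0.008],"yaw":0},{"slide":[-0.018,-0.005,-0.016],"yaw":0},{"slide":[-0.026,-0.007,-0.025],"yaw":0},{"slide":[-0.033,-0.009,-0.034],"yaw":0}]'
```

```text
clock: 8.98
position: [0.6343, 0.0682, 0.2333]
ee_rot: [0.992, 0.124, 0.002, 0.0]
ft_force: [1.2, -1.0, 2.4]
grip_width: 0.006
grasp_force: 1.2
clock: 9.32
position: [0.601, 0.0596, 0.1988]
ee_rot: [0.992, 0.124, 0.002, 0.0]
ft_force: [-0.3, 0.6, 2.3]
grip_width: 0.001
grasp_force: 1.1
```

The lid is following at about 2.5 N. I continue along the arc.

```bash
python3 -m inch '[{"slide":[-0.006,-0.0015,-0.011],"yaw":0},{"slide":[-0.012,-0.003,-0.022],"yaw":0},{"slide":[-0.017,-0.004,-0.033],"yaw":0},{"slide":[-0.021,-0.005,-0.044],"yaw":0},{"slide":[-0.024,-0.006,-0.054],"yaw":0},{"slide":[-0.027,-0.007,-0.064],"yaw":0},{"slide":[-0.028,-0.007,-0.072],"yaw":0},{"slide":[-0.028,-0.007,-0.078],"yaw":0}]'
python3 -m inch '[{"slide":[0,0,-0.003],"yaw":0},{"slide":[0,0,-0.006],"yaw":0}]'
python3 -m inch '[{"slide":[0,0,-0.002],"yaw":0}]'
```

```text
clock: 9.98
position: [0.572, 0.0519, 0.1175]
ee_rot: [0.992, 0.124, -0.0, 0.0]
ft_force: [-1.4, -0.5, 2.0]
grip_width: 0.001
grasp_force: 0.8
clock: 10.15
position: [0.5721, 0.0519, 0.1137]
ee_rot: [0.992, 0.124, -0.001, 0.001]
ft_force: [-22.6, -5.9, 47.8]
grip_width: 0.0
grasp_force: 23.7
clock: 10.23
position: [0.5722, 0.052, 0.1136]
ee_rot: [0.992, 0.124, -0.001, 0.001]
ft_force: [-27.4, -7.7, 59.3]
grip_width: 0.002
grasp_force: 29.2
```

Hard stop at TCP z = 0.1136, so the tip is at 0.1026 and the shut lid should be at 0.103. It is shut. I'll lift off and check.

```bash
python3 -m inch '[{"slide":[0,0,0.02],"yaw":0},{"slide":[0,0,0.06],"yaw":0},{"slide":[0,0,0.1],"yaw":0},{"slide":[0,0,0.14],"yaw":0},{"slide":[-0.03,-0.03,0.17],"yaw":0},{"slide":[-0.05,-0.06,0.19],"yaw":0},{"slide":[-0.07,-0.1,0.2],"yaw":0},{"slide":[-0.09,-0.14,0.2],"yaw":0},{"slide":[-0.1,-0.18,0.2],"yaw":0},{"slide":[-0.11,-0.22,0.2],"yaw":0},{"slide":[-0.12,-0.26,0.2],"yaw":0},{"slide":[-0.13,-0.3,0.2],"yaw":0},{"slide":[-0.13,-0.3,0.2],"yaw":0},{"slide":[-0.13,-0.3,0.2],"yaw":0},{"slide":[-0.13,-0.3,0.2],"yaw":0}]'
python3 - <<'E'
from h import *
a=snap("top","pics/top5.png")["frame"][130:250,110:320,::-1];b=snap("scene","pics/scene5.png")["frame"][150:270,230:420,::-1]
cv2.imwrite('pics/crop5.png',cv2.resize(np.hstack([a,b]),None,fx=2,fy=2,interpolation=cv2.INTER_CUBIC))
E
```

```text
clock: 11.48
position: [0.4424, -0.2484, 0.3102]
ee_rot: [0.992, 0.123, 0.0, -0.0]
ft_force: [0.0, 0.8, -0.4]
grip_width: -0.002
grasp_force: 0.0
```

View pics/crop5.png

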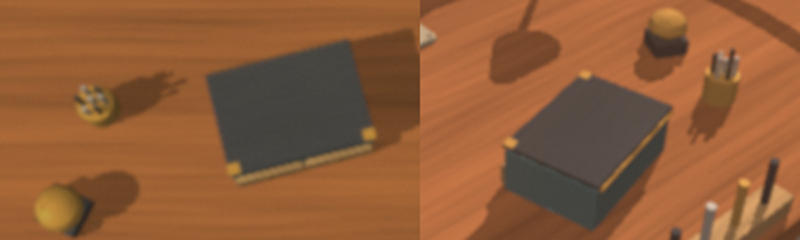

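The lid lies flat (brass corners at about (233,170) and (369,133)). Both drawer fronts form one even strip along the front edge, and the pot and dome stand where they were.

```bash
python3 -c "
from workcell import *
print(hand_in())"
```

```text
the job is handed in; nothing more can be done
None
```

The chest is closed: I pushed both drawers fully home, then pushed the lid shut from its outside, never steering the fingers to its green underside, and handed the job in at about 12 s of the 58 s allowed.

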